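# Make up two seasoning kits from the stock on the worktop

## Task

Make up the two seasoning kits for cooking from the row of things in front of the sink: the long tray gets the pepper mill, standing in its smaller compartment, and the lemon in its larger one; the round tray gets the tall jar in its larger compartment and the small jar in its smaller one, both standing. Set each down upright on the tray's floor without tipping the jars or the mill over, and leave the trays, the middle-sized jar and the onion where they are.

Things in the scene. Friction and masses are not known exactly. Their poses are not given: they have to be found in the camera images.
- pepper_mill: dark turned-wood pepper mill standing upright, 150 tall, 58 mm across (thickest); body below 108 mm, head with a small knob above. Origin: centre of its underside, z up. The head is round, 49 mm across from 109 to 139 mm up, and does not turn; grip it there, about 125 mm up. 0.13 to 0.23 kg. Stands in the row along the worktop's front edge before the sink (like things farther right are not meant).
- lemon_mid (a point): centre of the yellow lemon, which lies on its side, 78 mm long (its x axis), 55 mm wide (y), 56 mm high (centre 28 mm above its underside). Grip across its width; it can roll. 0.11 kg. It lies in the row before the sink.
- lemon: the same lemon: origin at the centre of its underside as first laid (28 mm from its centre; goes round with it if it rolls), x along its length.
- tall_jar: the tall screw-lid jar: round, 56 mm across, 120 mm tall with its lid, red lid. The lid is fixed. Origin: centre of its underside, z up. About 0.2 kg. In the row before the sink.
- small_jar: the small screw-lid jar: round, 42 mm across, 70 mm tall with its lid, black lid; the smallest jar. The lid is fixed. Origin: centre of its underside, z up. 0.1 kg. In the row before the sink.
- middle_jar: bystander: the middle-sized screw-lid jar, 48 mm across, 88 mm tall, white lid; belongs to neither kit and stays where it is. It stands in the same row, which runs along (x, y) = (0.26, 0.97), neighbours about 113 mm apart: close the fingers across the row. Origin: centre of its underside.
- onion: bystander: the red onion behind the trays, 84 mm across, 82 mm high; belongs to neither kit and stays where it is. Origin: centre of its underside. From about its place back, and to the right of it, a wall cabinet hangs 0.52 m above the worktop: carry low there.
- long_tray: low rectangular wooden tray (pale walls, dark floor), 196 (x) by 96 (y) by 18 mm high, loose, 1 kg. Origin: centre of its underside, z up. Floor 6 mm up, walls 6 mm thick. A wall-high rib across it at x = -12 to -6 mm makes two compartments 84 mm wide: the smaller, 80 mm long, at -x for the mill (centre x = -52 mm, y = 0), the larger, 98 mm long, at +x for the lemon (centre x = +43 mm, y = 0).
- round_tray: low round wooden tray (pale walls, dark floor), 180 mm across (inside 168), 18 mm high, loose, 1 kg. Origin: centre of its underside, z up. Floor 6 mm up. A straight wall-high rib along y, off centre at x = -17 to -11 mm, divides it: larger compartment at +x (good place for the tall jar: x = +36 mm, y = 0), smaller at -x (good place for the small jar: x = -50 mm, y = 0).

How it is judged:
By the outcome, as a careful person would: the job done as asked, in the order asked, and still so for the second after the job is handed in, with the robot touching nothing.
It also fails if it takes over 112 s, if anything falls off the work surface, if the arm or the gripper's body presses on something with over 40 N, if the wrist force passes 120 N, or if a joint passes its speed limit or range.

## Robot

A 6-joint arm with a two-finger parallel gripper is mounted at the origin on a cart in front of the work surface, level with it; the furniture and walls round the work are solid. World frame = base frame: x ahead of the robot, y to its left, z up, the work surface at z = 0. Lengths are in m, angles in rad, forces in N, time in s.
With the tool pointing down it reaches from about 0.325 to 0.9 m from the base axis. Payload 6.1 kg.
Tool frame: the origin (TCP) lies where the fingers leave the gripper's body, on its centre line; the fingertips stand env.tip_extent ahead of it and the grasp point (between the pads) lies 54 mm ahead of it (env.tip_extent is the distance from the TCP to the fingertips, in m); z points along the fingers, y is the line along which they close (so a half turn about z gives the same grasp; the last joint's range is limited). The gripper opens to 85 mm and grips with 20 to 120 N. Pads are 22 mm wide; open, the fingers measure 114 mm over their backs; the gripper's body (76 mm by 85 mm) begins 54 mm behind the grasp point. The pads swing forward as they close: fully open they stand 13 mm farther back than shut.
Start: joints at [1.074, 0.22, 1.526, -0, 1.395, -0.126], TCP at [0.226, 0.583, 0.304] pointing down, gripper open.
Joint ranges: [-2.98, 2.98], [-0.91, 2.08], [0.09, 2.57], [-1.24, 4.39], [0.2, 2.65], [-2.68, 2.68]. Speed limits (rad/s): [2.57, 2.57, 3.01, 3.14, 3.14, 3.14].

## Interface

Orientations are given as a unit quaternion [w, x, y, z].
In Python, from plant import sensors, eyes, close_job, env gives the robot as it stands. The module is installed in compiled form; this text tells all that it offers.
- The arm moves only by the tool send_rows, never from a script. Its argument "increments" is a list of rows, each a list of 5 numbers: the closure, from -1 (fully open) to 1 (shut), then the shift along the world's x, y, z each as a share of 10 cm, from -1 to 1, then the turn about the world's z as a share of 90 degrees, from -1 to 1. A call has 1 to 5 rows; each row is the pose to reach, as a shift and turn from the pose commanded when the call began; what a row does not reach only later rows make up. A row lasts 1/8 s, in which the tool goes at most 62.5 mm and 10.7 degrees, less where a joint would pass 70% of its speed; a pose out of reach is approached as far as the arm can. A call with a number of a shift or a turn outside -1 to 1 is refused whole. A call with a gripper value outside its range is refused whole. The fingers move at their own pace and stop on an object; the grip force is fixed at half the most. Time passes only in rows, so rows that repeat a pose let the fingers close. It gives the time, the measured TCP pose, the force, the opening and the grip force at its end, in the units of the state.
- sensors.observe(): the state, without advancing time (a new reading comes with each control period).
- eyes.get_image(name): name is "scene" or "top"; returns a dict with "img" (384x512x3 uint8, red, green, blue), "fx", "fy", "cx", "cy" (pixels), "R" (3x3) and "t" (3): a world point X has camera coordinates R X + t. Camera axes: x right, y down, z forward; pixel columns grow to the right and rows downward; lengths in m; the calibration is good to about 2 mm. A picture is of the moment at which its call begins. There is no depth.
- close_job(): hands the job in; it is judged then, once.
The state is a dict: "clock": time; "qpos": joint angles; "qvel": joint speeds; "joint_efforts": joint torques, N m; "ee_pos": TCP position; "ee_rot": TCP orientation; "ft_force": force on the tool from outside, world axes, zero at the start; "ft_torque": the same for the moment, N m; "opening": finger opening in m; "gripper_force": force on a finger pad.
Only numpy, scipy, OpenCV 4.12 (cv2) and the standard library are available. Lean on these libraries where they do the work, as an engineer would, in place of code of your own. Each camera call takes 0.05 s, during which the arm holds its last target. There are 200 camera calls.

## Working session

There is one attempt and no reset: what is moved stays moved. The work goes in short steps, Python scripts to look and compute and a tool call to move; the robot and the scene stay as the last step left them, time stands still between calls to the robot, and variables do not carry over. Pictures are saved under pics/ and viewed, at most 14 in all, crops included, and the job is handed in when it is done.

Besides the shell and the picture viewer there is one more tool, called as name(argument=value, ...) on one line, values as JSON. send_rows: Moves the arm, as the interface text tells. Its arguments: {"type":"object","properties":{"increments":{"type":"array"}},"required":["increments"]}

```bash
mkdir -p pics
python3 - <<'E'
from plant import sensors, eyes, env
import cv2,numpy as np
print(env.tip_extent); s=sensors.observe(); print({k:np.round(v,3).tolist() for k,v in s.items()})
for n in("scene","top"):
    d=eyes.get_image(n); cv2.imwrite(f"pics/{n}0.png",cv2.resize(d["img"][:,:,::-1],(800,600)))
    np.savez(f"{n}0.npz",**d); print(n,d["fx"],d["cx"],d["cy"],(-d["R"].T@d["t"]).round(3),d["R"].round(3).tolist())
E
```

```text
0.0726
{'clock': 0.0, 'qpos': [1.074, 0.221, 1.528, 0.0, 1.395, -0.126], 'qvel': [0.0, 0.002, 0.001, 0.001, 0.0, -0.001], 'joint_efforts': [-0.0, -49.688, -38.94, -0.0, 0.011, -0.0], 'ee_pos': [0.226, 0.582, 0.303], 'ee_rot': [-0.0, 0.184, 0.983, -0.001], 'ft_force': [0.043, 0.188, -0.33], 'ft_torque': [-0.074, 0.065, -0.026], 'gripper_force': 0.0, 'opening': 0.085}
scene 440.19827829160465 257.5976103705443 196.56556332361046 [-0.412 -0.875  0.673] [[0.687, -0.727, 0.003], [-0.304, -0.292, -0.907], [0.66, 0.622, -0.421]]
top 458.1260595551592 252.63337021699766 194.8441464934906 [0.246 0.038 1.539] [[0.027, -0.999, 0.02], [-0.981, -0.031, -0.194], [0.194, -0.014, -0.981]]
```

View pics/scene0.png

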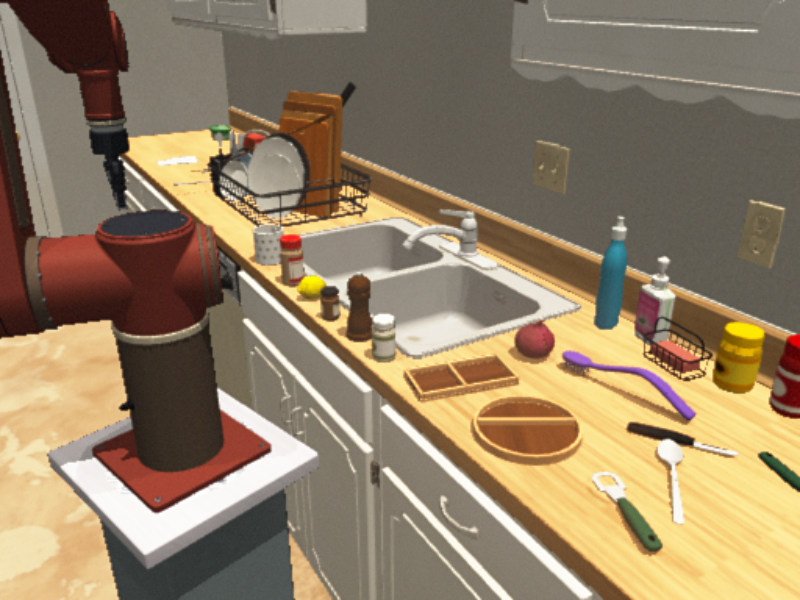

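View pics/top0.png

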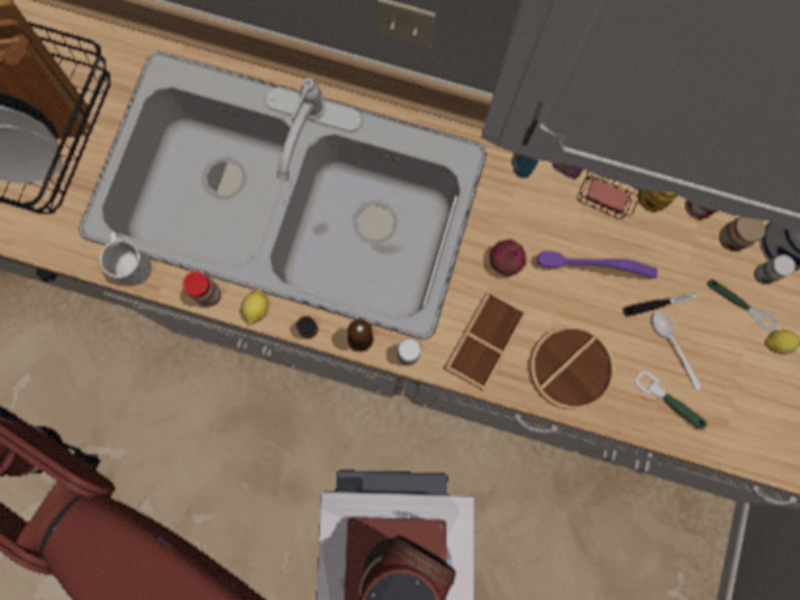

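The scene shows the row from left to right: mug, red-lid tall jar (800x600 view, 290,260), lemon (312,287), small jar (330,303), mill (358,308), middle jar (384,337). The trays are to the right: long tray (460,377), round tray (527,428). In the top view, the row runs from (198,285) to (408,350), the long tray is at (485,340) and the round tray at (571,367). I'll enlarge both areas to get accurate pixels.

Run:
```python
import cv2,numpy as np
for n,c0,r0,w,h,s,o in(("top",110,160,180,85,4.4,"row"),("top",280,180,120,90,6.5,"tray")):
    im=np.load(f"{n}0.npz")["img"][r0:r0+h,c0:c0+w,::-1]
    im=cv2.resize(im,None,fx=s,fy=s,interpolation=cv2.INTER_CUBIC)
    for k in range(0,w,10):cv2.line(im,(int(k*s),0),(int(k*s),6 if k%50 else 14),(0,0,255),1);cv2.putText(im,str(c0+k),(int(k*s),22),0,.35,(0,0,255))
    for k in range(0,h,10):cv2.line(im,(0,int(k*s)),(6,int(k*s)),(0,0,255),1);cv2.putText(im,str(r0+k),(8,int(k*s)+4),0,.35,(0,0,255))
    cv2.imwrite(f"pics/{o}.png",im)
```

```text
(no output)
```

View pics/row.png

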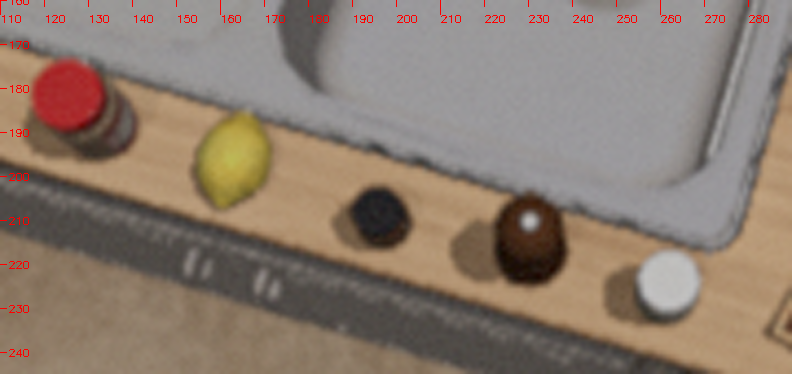

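View pics/tray.png

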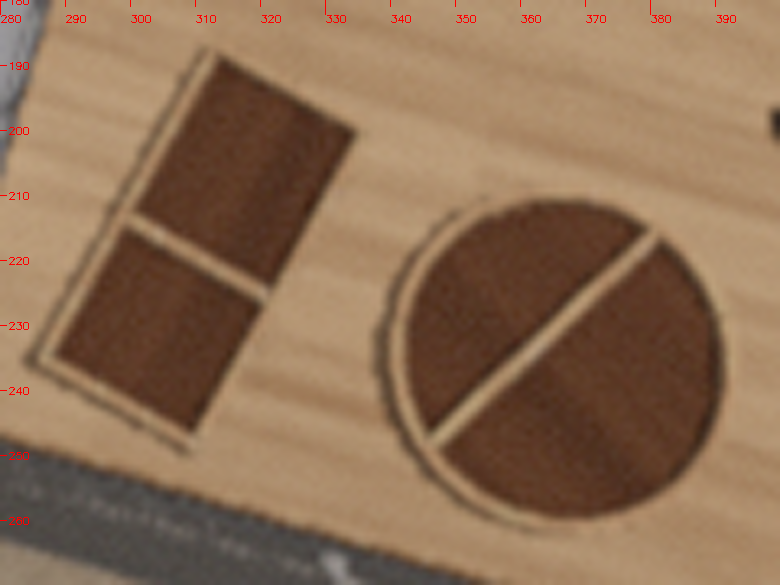

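The row crop gives image centres for the red lid (125.5,181.5), lemon (163,196, axis 160→166 / 206.5→185), black lid (197,207.5), mill knob (~230,209.5) and white lid (262,224). The tray crop gives the long tray's floor corners: (313,188.5), (333,200), (308,247), (287.5,235). The round tray's centre is about (366.8,235.2) and its rib runs (380,216)–(347,247). Next I'll compute positions and check them with overlays in both views.

```bash
cat > h.py <<'E'
import cv2,numpy as np
def cam(n): return dict(np.load(f"{n}.npz"))
def back(d,u,v,z):
    r=d["R"].T@[(u-d["cx"])/d["fx"],(v-d["cy"])/d["fy"],1]; c=-d["R"].T@d["t"]
    return (c+r*(z-c[2])/r[2])
def proj(d,X):
    p=np.atleast_2d(X)@d["R"].T+d["t"]; return np.c_[d["fx"]*p[:,0]/p[:,2]+d["cx"],d["fy"]*p[:,1]/p[:,2]+d["cy"]]
E
cat > est.py <<'E'
from h import *
d=cam("top0")
P={k:back(d,*a) for k,a in dict(tall=(125.5,181.5,.12),small=(197,207.5,.07),mill=(230,210.5,.148),mid=(262,224,.088),lemon=(163,196,.028),l0=(160.5,206.5,.028),l1=(166,185,.028)).items()}
C=np.array([back(d,*c,.012) for c in((313,188.5),(333,200),(308,247),(287.5,235))])
lt=C.mean(0); ax=C[0]+C[1]-C[2]-C[3]; la=np.arctan2(ax[1],ax[0])
rt=back(d,366.8,235.2,.012); rb=back(d,380,216,.018)-back(d,347,247,.018); ra=np.arctan2(rb[1],rb[0])-np.pi/2
lem=P["l1"]-P["l0"]; lea=np.arctan2(lem[1],lem[0])
if __name__=="__main__":
    for k,v in P.items(): print(k,v.round(3))
    print("LT",lt.round(3),np.degrees(la),"RT",rt.round(3),np.degrees(ra),"lemon ang",np.degrees(lea),np.linalg.norm(lem))
    print("lt sizes",np.linalg.norm(C[0]-C[3]),np.linalg.norm(C[0]-C[1]))
    t=np.linspace(0,2*np.pi,60)
    def circ(c,r,z): return np.c_[c[0]+r*np.cos(t),c[1]+r*np.sin(t),0*t+z]
    def fr(c,a,pts): 
        R=np.array([[np.cos(a),-np.sin(a)],[np.sin(a),np.cos(a)]]); p=np.array(pts,float); return np.c_[p[:,:2]@R.T+c[:2],p[:,2]]
    L=[]
    for k,r,h in(("tall",.028,.12),("small",.021,.07),("mill",.029,.0),("mill",.0245,.125),("mid",.024,.088)): L+=[circ(P[k],r,h),circ(P[k],r,0)]
    le=circ((0,0),1,.028)*[.039,.0275,1]; L.append(fr(P["lemon"],lea,le))
    for x0,x1 in((-.092,-.012),(-.006,.092)): L.append(fr(lt,la,[(x0,-.042,.018),(x1,-.042,.018),(x1,.042,.018),(x0,.042,.018),(x0,-.042,.018)]))
    L.append(fr(lt,la,[(-.098,-.048,0),(.098,-.048,0),(.098,.048,0),(-.098,.048,0),(-.098,-.048,0)]))
    L+=[circ(rt,.084,.018),circ(rt,.09,0)]+[fr(rt,ra,[(x,-.08,.018),(x,.08,.018)]) for x in(-.017,-.011)]
    for n,c0,r0,w,h,s in(("top",110,165,290,100,2.75),("scene",160,140,220,160,3.6)):
        d=cam(n+"0"); im=cv2.resize(d["img"][r0:r0+h,c0:c0+w,::-1],None,fx=s,fy=s,interpolation=cv2.INTER_CUBIC)
        for l in L: cv2.polylines(im,[np.int32((proj(d,l)-[c0,r0]+.5)*s*16)],False,(0,255,0),1,cv2.LINE_AA,4)
        cv2.imwrite(f"pics/ov_{n}.png",im)
E
python3 est.py
```

```text
tall [0.557 0.419 0.12 ]
small [0.489 0.195 0.07 ]
mill [0.47  0.085 0.148]
mid [ 0.439 -0.016  0.088]
lemon [0.532 0.315 0.028]
l0 [0.496 0.321 0.028]
l1 [0.57  0.308 0.028]
LT [ 0.477 -0.182  0.012] -27.690211186644166 RT [ 0.422 -0.372  0.012] -136.43311639482835 lemon ang -10.417699581723005 0.07504070503593213
lt sizes 0.1828644198939506 0.07808395245952275
```

View pics/ov_top.png

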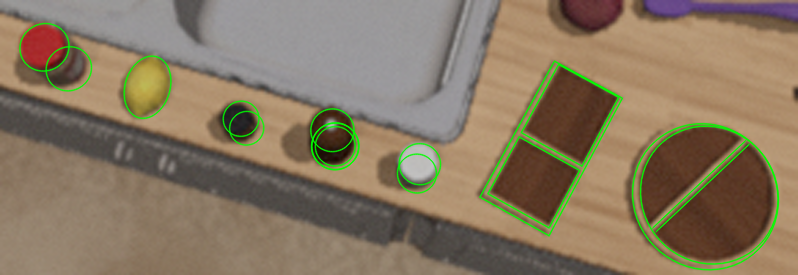

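View pics/ov_scene.png

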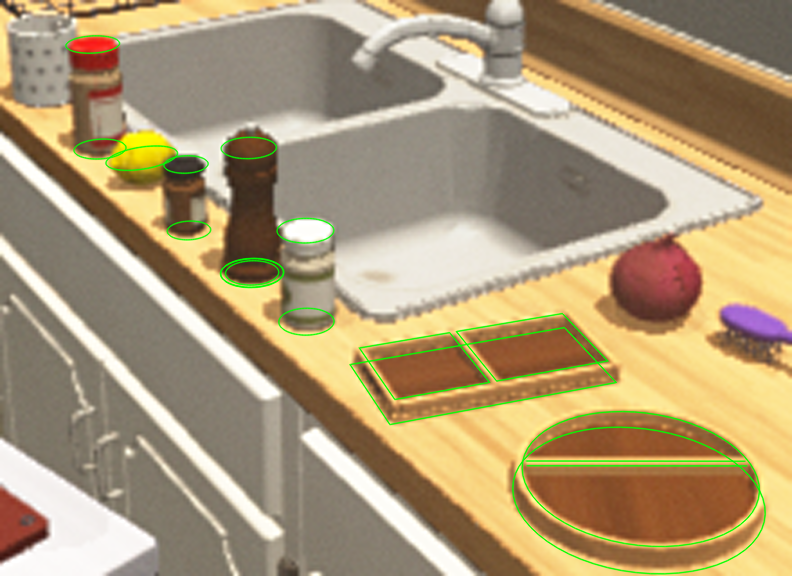

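The overlays match both views to within a pixel or so. That gives mill (0.470,0.085), lemon (0.532,0.315), small jar (0.489,0.195) and tall jar (0.557,0.419). The trays are the long one at (0.477,-0.182), -28°, and the round one at (0.422,-0.372), -136°. Next I'll move over the mill.

send_rows(increments=[[-1, 0.245, -0.5, 0, -0.094], [-1, 0.49, -0.996, 0, -0.187], [-1, 0.49, -0.996, 0, -0.187]])

```text
clock: 0.48
ee_pos: [0.2767, 0.4802, 0.3032]
ee_rot: [0.0, 0.328, 0.945, -0.001]
ft_force: [0.8, -0.1, 0.0]
opening: 0.0855
gripper_force: 0.0
```

send_rows(increments=[[-1, 0.245, -0.5, 0, -0.094], [-1, 0.49, -0.996, 0, -0.187], [-1, 0.49, -0.996, 0, -0.187]])

```text
clock: 0.85
ee_pos: [0.3256, 0.3814, 0.3038]
ee_rot: [0.0, 0.463, 0.886, -0.0]
ft_force: [-0.3, 0.9, -0.9]
opening: 0.0855
gripper_force: 0.0
```

send_rows(increments=[[-1, 0.245, -0.5, 0, -0.094], [-1, 0.49, -0.996, 0, -0.187], [-1, 0.49, -0.996, 0, -0.187]])

```text
clock: 1.23
ee_pos: [0.3746, 0.2823, 0.3039]
ee_rot: [0.0, 0.587, 0.809, 0.0]
ft_force: [-0.2, 0.0, 0.1]
opening: 0.0855
gripper_force: 0.0
```

send_rows(increments=[[-1, 0.245, -0.5, 0, -0.094], [-1, 0.49, -0.996, 0, -0.187], [-1, 0.49, -0.996, 0, -0.187]])

```text
clock: 1.6
ee_pos: [0.4236, 0.1831, 0.304]
ee_rot: [0.0, 0.699, 0.715, 0.0]
ft_force: [-0.5, 0.6, 0.3]
opening: 0.0855
gripper_force: 0.0
```

send_rows(increments=[[-1, 0.245, -0.5, 0, -0.094], [-1, 0.49, -0.996, 0, -0.187], [-1, 0.49, -0.996, 0, -0.187], [-1, 0.49, -0.996, 0, -0.187]])

```text
clock: 2.1
ee_pos: [0.4712, 0.0863, 0.3036]
ee_rot: [-0.001, 0.794, 0.607, 0.0]
ft_force: [0.2, 0.0, -0.0]
opening: 0.0856
gripper_force: 0.0
```

send_rows(increments=[[-1, 0, 0, -0.4, 0], [-1, 0, 0, -0.8, 0], [-1, 0, 0, -0.8, 0]])

```text
clock: 2.48
ee_pos: [0.4687, 0.0865, 0.2208]
ee_rot: [-0.002, 0.794, 0.608, -0.003]
ft_force: [0.6, -0.9, 1.1]
opening: 0.0852
gripper_force: 0.0
```

send_rows(increments=[[-1, 0, 0, -0.25, 0], [-1, 0, 0, -0.45, 0], [-1, 0, 0, -0.45, 0], [1, 0, 0, -0.45, 0], [1, 0, 0, -0.45, 0]])

```text
clock: 3.1
ee_pos: [0.4724, 0.0848, 0.1805]
ee_rot: [0.001, 0.795, 0.606, 0.001]
ft_force: [0.8, 1.1, -0.2]
opening: 0.0516
gripper_force: 0.0
```

send_rows(increments=[[1, 0, 0, 0, 0], [1, 0, 0, 0, 0], [1, 0, 0, 0, 0], [1, 0, 0, 0, 0]])

```text
clock: 3.6
ee_pos: [0.4726, 0.0848, 0.1812]
ee_rot: [0.001, 0.795, 0.606, 0.001]
ft_force: [-2.2, 1.6, 8.1]
opening: 0.046
gripper_force: 60.1
```

Run:
```python
from plant import eyes
import cv2
cv2.imwrite("pics/g1.png",cv2.resize(eyes.get_image("scene")["img"][110:270,140:340,::-1],None,fx=3,fy=3))
```

```text
(no output)
```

View pics/g1.png

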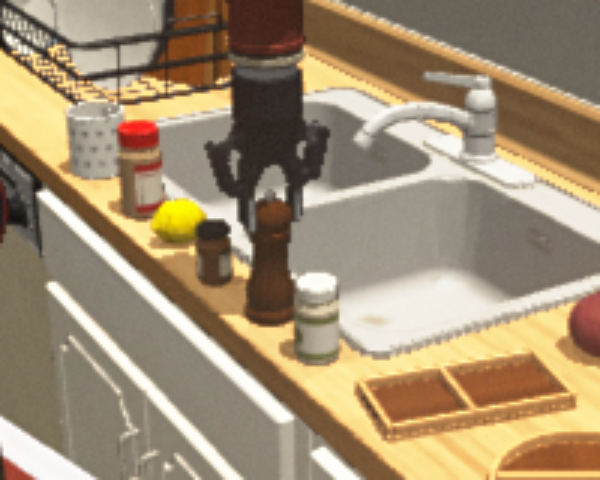

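The mill's head is between the pads (opening 46 mm, 60 N), with the mill upright at crop (270,260). I'll lift it and carry it to the long tray.

send_rows(increments=[[1, 0, 0, 0.2, 0], [1, 0, 0, 0.5, 0], [1, 0, 0, 0.75, 0], [1, 0, 0, 0.75, 0]])

```text
clock: 4.15
ee_pos: [0.4729, 0.0845, 0.2564]
ee_rot: [0.002, 0.795, 0.606, 0.002]
ft_force: [0.4, -0.4, -1.9]
opening: 0.0463
gripper_force: 61.9
```

send_rows(increments=[[1, 0, 0, 0.25, 0], [1, 0, 0, 0.5, 0], [1, 0, 0, 0.75, 0], [1, 0, 0, 0.75, 0]])

```text
clock: 4.65
ee_pos: [0.4721, 0.0845, 0.3296]
ee_rot: [0.001, 0.795, 0.606, 0.001]
ft_force: [0.2, 0.4, -2.2]
opening: 0.0462
gripper_force: 62.0
```

send_rows(increments=[[1, -0.04, -0.2, 0, 0], [1, -0.1, -0.5, 0, 0], [1, -0.16, -0.8, 0, 0], [1, -0.16, -0.8, 0, 0]])

```text
clock: 5.15
ee_pos: [0.4545, 0.0032, 0.3265]
ee_rot: [-0.001, 0.796, 0.605, -0.001]
ft_force: [0.3, 0.1, -1.5]
opening: 0.0459
gripper_force: 62.0
```

send_rows(increments=[[1, -0.05, -0.3, 0, 0], [1, -0.1, -0.5, 0, 0], [1, -0.16, -0.8, 0, 0], [1, -0.16, -0.8, 0, 0]])

```text
clock: 5.65
ee_pos: [0.439, -0.0761, 0.3273]
ee_rot: [-0.001, 0.796, 0.605, -0.001]
ft_force: [0.9, 1.7, -1.8]
opening: 0.0462
gripper_force: 62.0
```

send_rows(increments=[[1, -0.03, -0.3, 0, 0], [1, -0.06, -0.6, 0, 0], [1, -0.08, -0.83, 0, 0], [1, -0.08, -0.83, 0, 0], [1, -0.08, -0.83, 0, 0]])

```text
clock: 6.28
ee_pos: [0.4316, -0.1573, 0.3281]
ee_rot: [-0.001, 0.795, 0.606, 0.0]
ft_force: [-0.5, 0.6, -1.0]
opening: 0.046
gripper_force: 62.0
```

send_rows(increments=[[1, 0, 0, -0.2, 0], [1, 0, 0, -0.5, 0], [1, 0, 0, -0.75, 0], [1, 0, 0, -0.75, 0]])

```text
clock: 6.78
ee_pos: [0.4304, -0.1566, 0.2517]
ee_rot: [-0.002, 0.795, 0.607, -0.001]
ft_force: [-0.4, 0.0, -2.2]
opening: 0.046
gripper_force: 62.1
```

send_rows(increments=[[1, 0, 0, -0.2, 0], [1, 0, 0, -0.4, 0], [1, 0, 0, -0.55, 0], [1, 0, 0, -0.55, 0], [1, 0, 0, -0.55, 0]])

```text
clock: 7.4
ee_pos: [0.432, -0.1586, 0.1999]
ee_rot: [0.001, 0.795, 0.606, 0.0]
ft_force: [-0.0, -0.1, -2.3]
opening: 0.0458
gripper_force: 62.1
```

Run:
```python
from plant import eyes,sensors
import cv2,numpy as np
s=sensors.observe();print(s["ee_pos"],s["ft_force"],s["opening"])
a=eyes.get_image("scene")["img"][130:270,220:350,::-1];b=eyes.get_image("top")["img"][165:270,270:400,::-1]
a=cv2.resize(a,(390,420));b=cv2.resize(b,(390,315));b=np.vstack([b,np.zeros((105,390,3),np.uint8)])
cv2.imwrite("pics/p1.png",np.hstack([a,b]))
```

```text
[ 0.43204956 -0.15862551  0.19986555] [-0.03011481 -0.06378396 -2.29216268] 0.04580027291118628
```

View pics/p1.png

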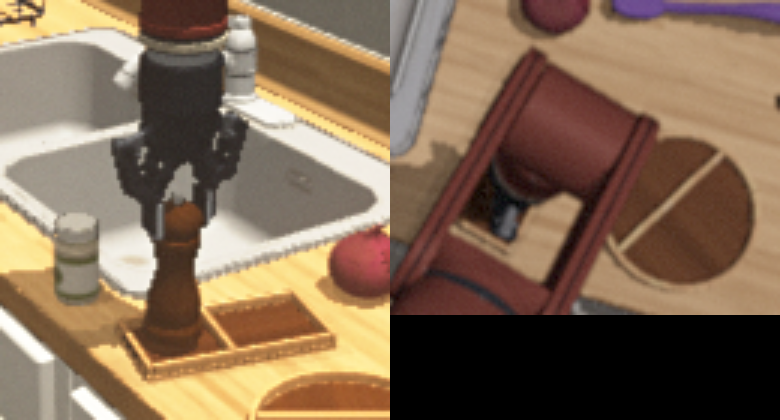

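The mill hangs upright over the smaller compartment, inside its walls (crop 172,330). I'll lower the last 13 mm.

send_rows(increments=[[1, 0, 0, -0.06, 0], [1, 0, 0, -0.11, 0], [1, 0, 0, -0.125, 0], [1, 0, 0, -0.125, 0], [1, 0, 0, -0.125, 0]])

```text
clock: 8.12
ee_pos: [0.4317, -0.1588, 0.1873]
ee_rot: [0.0, 0.795, 0.606, -0.0]
ft_force: [-2.6, 0.6, 6.7]
opening: 0.046
gripper_force: 62.9
```

send_rows(increments=[[-1, 0, 0, 0, 0], [-1, 0, 0, 0, 0], [-1, 0, 0, 0, 0], [-1, 0, 0, 0.2, 0], [-1, 0, 0, 0.6, 0]])

```text
clock: 8.75
ee_pos: [0.4303, -0.1578, 0.2451]
ee_rot: [-0.002, 0.795, 0.606, -0.001]
ft_force: [0.3, 0.4, -0.3]
opening: 0.0854
gripper_force: 0.0
```

send_rows(increments=[[-1, 0, 0, 0.5, 0], [-1, 0, 0, 0.8, 0], [-1, 0, 0, 0.8, 0]])

```text
clock: 9.12
ee_pos: [0.4326, -0.1591, 0.3293]
ee_rot: [0.003, 0.795, 0.606, 0.001]
ft_force: [-0.5, 0.0, 0.0]
opening: 0.0853
gripper_force: 0.0
```

send_rows(increments=[[-1, 0.1, 0.475, 0, 0.106], [-1, 0.2, 0.95, 0, 0.212], [-1, 0.2, 0.95, 0, 0.212]])

```text
clock: 9.5
ee_pos: [0.4511, -0.0609, 0.3247]
ee_rot: [-0.001, 0.682, 0.731, -0.0]
ft_force: [0.6, 0.1, 0.4]
opening: 0.0857
gripper_force: 0.0
```

send_rows(increments=[[-1, 0.1, 0.475, 0, 0.106], [-1, 0.2, 0.95, 0, 0.212], [-1, 0.2, 0.95, 0, 0.212]])

```text
clock: 9.88
ee_pos: [0.4713, 0.0331, 0.3251]
ee_rot: [-0.001, 0.552, 0.834, -0.0]
ft_force: [-0.4, 0.4, -0.4]
opening: 0.085
gripper_force: 0.0
```

send_rows(increments=[[-1, 0.1, 0.475, 0, 0.106], [-1, 0.2, 0.95, 0, 0.212], [-1, 0.2, 0.95, 0, 0.212]])

```text
clock: 10.25
ee_pos: [0.4915, 0.1273, 0.3253]
ee_rot: [-0.001, 0.407, 0.913, -0.0]
ft_force: [-0.6, -0.8, -0.4]
opening: 0.0851
gripper_force: 0.0
```

send_rows(increments=[[-1, 0.1, 0.475, 0, 0.106], [-1, 0.2, 0.95, 0, 0.212], [-1, 0.2, 0.95, 0, 0.212]])

```text
clock: 10.62
ee_pos: [0.5118, 0.2217, 0.3253]
ee_rot: [-0.001, 0.251, 0.968, -0.001]
ft_force: [-0.3, -0.3, -0.5]
opening: 0.0854
gripper_force: 0.0
```

send_rows(increments=[[-1, 0.1, 0.475, 0, 0.106], [-1, 0.2, 0.94, 0, 0.212], [-1, 0.2, 0.94, 0, 0.212], [-1, 0.2, 0.94, 0, 0.212], [-1, 0.2, 0.94, 0, 0.212]])

```text
clock: 11.25
ee_pos: [0.5318, 0.3135, 0.3264]
ee_rot: [-0.0, 0.089, 0.996, -0.0]
ft_force: [-0.1, -0.5, -0.0]
opening: 0.0856
gripper_force: 0.0
```

Run:
```python
from plant import eyes,sensors
import cv2,numpy as np
s=sensors.observe();print(s["ee_pos"],s["ee_rot"])
a=eyes.get_image("scene")["img"][110:270,160:350,::-1];b=eyes.get_image("top")["img"][150:270,100:400,::-1]
a=cv2.resize(a,(380,320));b=cv2.resize(b,(420,168));b=np.vstack([b,np.zeros((152,420,3),np.uint8)])
cv2.imwrite("pics/p2.png",np.hstack([a,b]))
```

```text
[0.53177248 0.31353289 0.32636184] [-4.57424359e-05  8.89471492e-02  9.96036278e-01 -3.67226057e-04]
```

View pics/p2.png

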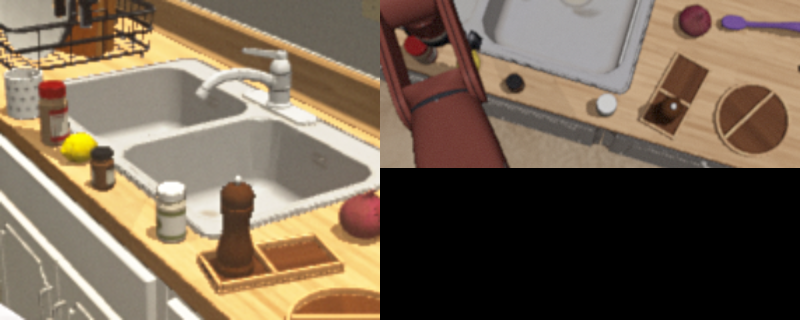

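The mill stands upright in the smaller compartment of the long tray (crop 237,230), and nothing else has moved. Next I'll grip the lemon.

send_rows(increments=[[-1, 0, 0.01, -0.5, 0], [-1, 0, 0.01, -1, 0], [-1, 0, 0.01, -1, 0]])

```text
clock: 11.72
ee_pos: [0.5288, 0.3147, 0.2217]
ee_rot: [-0.004, 0.088, 0.996, -0.002]
ft_force: [-0.2, -0.3, 1.1]
opening: 0.0852
gripper_force: 0.0
```

send_rows(increments=[[-1, 0, 0, -0.4, 0], [-1, 0, 0, -0.8, 0], [-1, 0, 0, -0.9, 0], [-1, 0, 0, -0.9, 0], [-1, 0, 0, -0.9, 0]])

```text
clock: 12.35
ee_pos: [0.533, 0.3172, 0.1393]
ee_rot: [0.002, 0.087, 0.996, 0.001]
ft_force: [-0.2, 0.4, 0.1]
opening: 0.0851
gripper_force: 0.0
```

send_rows(increments=[[-1, 0, 0, -0.25, 0], [-1, 0, 0, -0.5, 0], [-1, 0, 0, -0.5, 0], [-1, 0, 0, -0.5, 0]])

```text
clock: 12.85
ee_pos: [0.5326, 0.317, 0.0883]
ee_rot: [0.001, 0.087, 0.996, 0.001]
ft_force: [0.2, -0.1, 0.3]
opening: 0.0852
gripper_force: 0.0
```

send_rows(increments=[[1, 0, 0, 0, 0], [1, 0, 0, 0, 0], [1, 0, 0, 0, 0], [1, 0, 0, 0, 0], [1, 0, 0, 0, 0]])

```text
clock: 13.48
ee_pos: [0.5325, 0.3171, 0.0885]
ee_rot: [0.001, 0.087, 0.996, 0.001]
ft_force: [-1.0, -1.1, 8.0]
opening: 0.0515
gripper_force: 61.8
```

Run:
```python
from plant import eyes,sensors
import cv2,numpy as np
a=eyes.get_image("scene")["img"][90:240,160:350,::-1]
cv2.imwrite("pics/p3.png",cv2.resize(a,(570,450)))
```

```text
(no output)
```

View pics/p3.png

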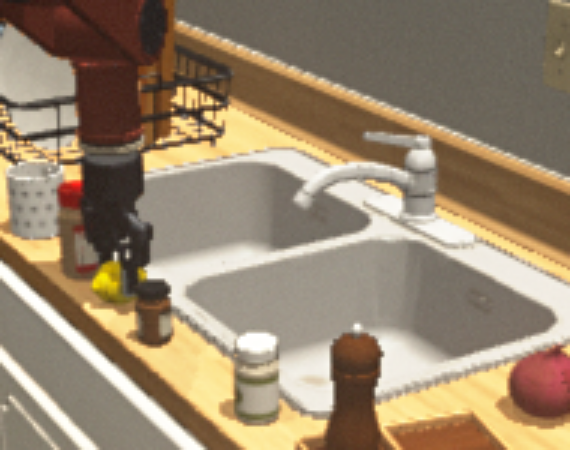

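The lemon is gripped across its width (opening 51.5 mm, crop 120,282), and the tall and small jars beside it are undisturbed. I'll lift and carry it.

send_rows(increments=[[1, 0, 0, 0.2, 0], [1, 0, 0, 0.5, 0], [1, 0, 0, 0.8, 0], [1, 0, 0, 0.8, 0]])

```text
clock: 14.02
ee_pos: [0.5335, 0.3174, 0.1707]
ee_rot: [0.003, 0.087, 0.996, 0.002]
ft_force: [-0.2, 0.0, -0.3]
opening: 0.0514
gripper_force: 63.1
```

send_rows(increments=[[1, 0, 0, 0.3, 0], [1, 0, 0, 0.6, 0], [1, 0, 0, 0.8, 0], [1, 0, 0, 0.8, 0]])

```text
clock: 14.52
ee_pos: [0.5321, 0.3168, 0.2478]
ee_rot: [0.001, 0.087, 0.996, 0.001]
ft_force: [0.5, -0.1, -2.3]
opening: 0.0514
gripper_force: 63.1
```

send_rows(increments=[[1, -0.01, -0.22, 0.2, 0], [1, -0.02, -0.5, 0.4, 0], [1, -0.03, -0.865, 0.6, 0], [1, -0.03, -0.865, 0.6, 0]])

```text
clock: 15.02
ee_pos: [0.5289, 0.2282, 0.3066]
ee_rot: [0.0, 0.088, 0.996, -0.0]
ft_force: [0.7, -0.5, -1.6]
opening: 0.0515
gripper_force: 63.1
```

send_rows(increments=[[1, -0.01, -0.3, 0, -0.02], [1, -0.02, -0.6, 0, -0.03], [1, -0.03, -0.865, 0, -0.05], [1, -0.03, -0.865, 0, -0.05]])

```text
clock: 15.52
ee_pos: [0.5249, 0.1428, 0.3043]
ee_rot: [-0.001, 0.127, 0.992, -0.0]
ft_force: [-0.4, 0.5, -1.3]
opening: 0.0514
gripper_force: 63.1
```

send_rows(increments=[[1, -0.01, -0.3, 0, -0.02], [1, -0.02, -0.6, 0, -0.03], [1, -0.03, -0.865, 0, -0.05], [1, -0.03, -0.865, 0, -0.05]])

```text
clock: 16.02
ee_pos: [0.5223, 0.0569, 0.3052]
ee_rot: [-0.001, 0.166, 0.986, 0.0]
ft_force: [0.6, 0.3, -0.4]
opening: 0.0513
gripper_force: 63.2
```

send_rows(increments=[[1, -0.01, -0.3, 0, -0.02], [1, -0.02, -0.6, 0, -0.03], [1, -0.03, -0.865, 0, -0.05], [1, -0.03, -0.865, 0, -0.05]])

```text
clock: 16.52
ee_pos: [0.5196, -0.0293, 0.3057]
ee_rot: [-0.0, 0.204, 0.979, 0.0]
ft_force: [0.1, 0.4, -1.4]
opening: 0.0519
gripper_force: 63.2
```

send_rows(increments=[[1, -0.01, -0.3, 0, -0.02], [1, -0.02, -0.6, 0, -0.03], [1, -0.03, -0.865, 0, -0.044], [1, -0.03, -0.865, 0, -0.044]])

```text
clock: 17.02
ee_pos: [0.5168, -0.1156, 0.3059]
ee_rot: [-0.0, 0.237, 0.971, 0.0]
ft_force: [0.2, 0.7, -1.4]
opening: 0.0516
gripper_force: 63.2
```

send_rows(increments=[[1, -0.01, -0.3, 0, 0], [1, -0.02, -0.6, 0, 0], [1, -0.03, -0.865, 0, 0], [1, -0.03, -0.865, 0, 0], [1, -0.03, -0.865, 0, 0]])

```text
clock: 17.65
ee_pos: [0.5138, -0.2007, 0.3061]
ee_rot: [-0.0, 0.237, 0.972, 0.001]
ft_force: [0.3, 0.7, -1.1]
opening: 0.0515
gripper_force: 63.2
```

Run:
```python
from plant import sensors
s=sensors.observe();print(s["ee_pos"],s["ee_rot"],s["qpos"],s["opening"])
```

```text
[ 0.51384139 -0.20070487  0.30606722] [-3.21491672e-04  2.36583845e-01  9.71610843e-01  5.92093725e-04] [-5.15803810e-01  4.44540382e-02  1.71640167e+00  9.80736898e-04
  1.38167930e+00 -1.60908811e+00] 0.05151662986242383
```

send_rows(increments=[[1, 0.01, -0.01, -0.2, 0], [1, 0.01, -0.01, -0.5, 0], [1, 0.01, -0.01, -0.9, 0], [1, 0.01, -0.01, -0.9, 0]])

```text
clock: 18.15
ee_pos: [0.512, -0.2012, 0.2115]
ee_rot: [-0.004, 0.237, 0.972, 0.001]
ft_force: [0.1, -0.1, -0.4]
opening: 0.0511
gripper_force: 63.2
```

send_rows(increments=[[1, 0, 0, -0.3, 0], [1, 0, 0, -0.6, 0], [1, 0, 0, -0.9, 0], [1, 0, 0, -0.9, 0], [1, 0, 0, -0.9, 0]])

```text
clock: 18.77
ee_pos: [0.5156, -0.2038, 0.1282]
ee_rot: [0.001, 0.237, 0.971, -0.0]
ft_force: [-0.2, -0.1, 0.3]
opening: 0.0513
gripper_force: 63.2
```

send_rows(increments=[[1, 0, 0, -0.1, 0], [1, 0, 0, -0.18, 0], [1, 0, 0, -0.24, 0], [1, 0, 0, -0.27, 0], [1, 0, 0, -0.27, 0]])

```text
clock: 19.4
ee_pos: [0.5143, -0.2034, 0.099]
ee_rot: [-0.0, 0.237, 0.971, 0.0]
ft_force: [0.9, -0.4, -1.0]
opening: 0.0512
gripper_force: 63.2
```

Run:
```python
from plant import eyes,sensors
import cv2,numpy as np
a=eyes.get_image("scene")["img"][120:260,240:370,::-1]
cv2.imwrite("pics/p4.png",cv2.resize(a,(520,560)))
```

```text
(no output)
```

View pics/p4.png

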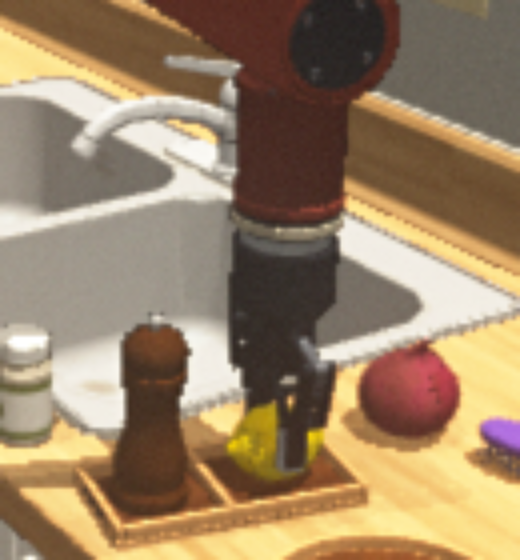

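The lemon hangs inside the larger compartment (crop 275,445), clear of the rib, with the fingertips just above the walls. I'll lower it 4 mm, open partway, then rise.

send_rows(increments=[[1, 0, 0, -0.02, 0], [1, 0, 0, -0.04, 0], [1, 0, 0, -0.045, 0], [1, 0, 0, -0.045, 0]])

```text
clock: 19.95
ee_pos: [0.5145, -0.2035, 0.0949]
ee_rot: [-0.0, 0.237, 0.971, -0.0]
ft_force: [0.4, 0.6, -1.3]
opening: 0.0512
gripper_force: 63.2
```

send_rows(increments=[[1, 0, 0, -0.01, 0], [1, 0, 0, -0.02, 0], [1, 0, 0, -0.02, 0]])

```text
clock: 20.32
ee_pos: [0.5147, -0.2035, 0.0945]
ee_rot: [-0.0, 0.237, 0.971, -0.0]
ft_force: [-6.2, 3.4, 12.0]
opening: 0.0513
gripper_force: 64.3
```

send_rows(increments=[[-0.5, 0, 0, 0.01, 0], [-0.5, 0, 0, 0.01, 0], [-0.5, 0, 0, 0.01, 0], [-0.5, 0, 0, 0.2, 0], [-0.5, 0, 0, 0.5, 0]])

```text
clock: 20.95
ee_pos: [0.5139, -0.2032, 0.1434]
ee_rot: [-0.001, 0.237, 0.971, 0.0]
ft_force: [0.4, 0.1, -0.3]
opening: 0.0637
gripper_force: 0.0
```

send_rows(increments=[[-1, 0, 0, 0.5, 0], [-1, 0, 0, 1, 0], [-1, 0, 0, 1, 0]])

```text
clock: 21.32
ee_pos: [0.5171, -0.2049, 0.2498]
ee_rot: [0.005, 0.237, 0.971, -0.002]
ft_force: [-0.0, 0.2, 0.7]
opening: 0.0856
gripper_force: 0.0
```

send_rows(increments=[[-1, 0.03, 0.45, 0.2, -0.06], [-1, 0.06, 0.889, 0.4, -0.123], [-1, 0.06, 0.889, 0.4, -0.123]])

```text
clock: 21.7
ee_pos: [0.5211, -0.1124, 0.2848]
ee_rot: [0.001, 0.328, 0.945, 0.0]
ft_force: [1.2, 0.8, 0.7]
opening: 0.0854
gripper_force: 0.0
```

send_rows(increments=[[-1, 0.03, 0.45, 0, -0.06], [-1, 0.06, 0.889, 0, -0.123], [-1, 0.06, 0.889, 0, -0.123]])

```text
clock: 22.08
ee_pos: [0.526, -0.024, 0.2821]
ee_rot: [-0.001, 0.418, 0.909, -0.0]
ft_force: [-0.4, 0.4, -0.5]
opening: 0.0852
gripper_force: 0.0
```

send_rows(increments=[[-1, 0.03, 0.45, 0, -0.06], [-1, 0.06, 0.889, 0, -0.123], [-1, 0.06, 0.889, 0, -0.123]])

```text
clock: 22.45
ee_pos: [0.5323, 0.0641, 0.2823]
ee_rot: [-0.0, 0.503, 0.864, -0.0]
ft_force: [-0.1, -1.0, -0.8]
opening: 0.0853
gripper_force: 0.0
```

send_rows(increments=[[-1, 0.03, 0.45, 0, -0.06], [-1, 0.06, 0.889, 0, -0.123], [-1, 0.06, 0.889, 0, -0.123]])

```text
clock: 22.82
ee_pos: [0.5386, 0.1525, 0.2824]
ee_rot: [-0.0, 0.584, 0.811, -0.0]
ft_force: [-0.6, -0.5, -0.9]
opening: 0.0855
gripper_force: 0.0
```

send_rows(increments=[[-1, 0.03, 0.45, 0, -0.06], [-1, 0.06, 0.889, 0, -0.123], [-1, 0.06, 0.889, 0, -0.123]])

```text
clock: 23.2
ee_pos: [0.5448, 0.241, 0.2824]
ee_rot: [0.0, 0.66, 0.751, -0.0]
ft_force: [-0.4, -0.5, 0.0]
opening: 0.0855
gripper_force: 0.0
```

send_rows(increments=[[-1, 0.03, 0.45, 0, -0.06], [-1, 0.06, 0.889, 0, -0.123], [-1, 0.06, 0.889, 0, -0.123]])

```text
clock: 23.58
ee_pos: [0.551, 0.3297, 0.2824]
ee_rot: [0.0, 0.729, 0.684, -0.0]
ft_force: [-0.5, -0.2, 0.4]
opening: 0.0857
gripper_force: 0.0
```

send_rows(increments=[[-1, 0.03, 0.45, 0, -0.06], [-1, 0.06, 0.889, 0, -0.123], [-1, 0.06, 0.889, 0, -0.123], [-1, 0.06, 0.889, 0, -0.123], [-1, 0.06, 0.889, 0, -0.123]])

```text
clock: 24.2
ee_pos: [0.5571, 0.4167, 0.2829]
ee_rot: [0.0, 0.793, 0.609, -0.0]
ft_force: [-0.7, 1.1, 0.2]
opening: 0.0856
gripper_force: 0.0
```

Run:
```python
from plant import eyes,sensors
import cv2,numpy as np
a=eyes.get_image("scene")["img"][150:260,240:370,::-1];b=eyes.get_image("top")["img"][165:270,270:400,::-1]
cv2.imwrite("pics/p5.png",np.hstack([cv2.resize(a,(390,330)),cv2.resize(b,(390,330))]))
```

```text
(no output)
```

View pics/p5.png

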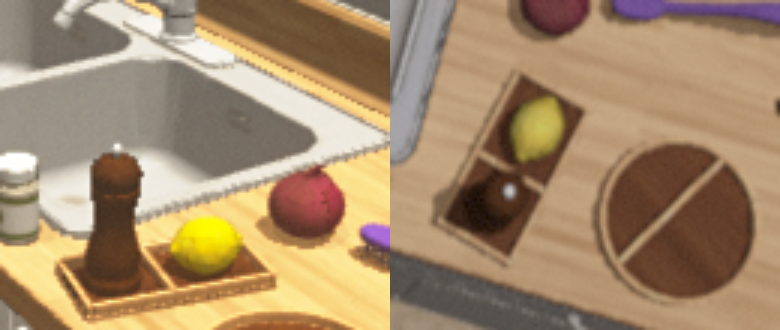

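Both long-tray items are in place: the mill upright (scene crop 115,225) and the lemon in the larger compartment (207,245). The tray hasn't moved. Next I'll grip the tall jar.

send_rows(increments=[[-1, 0, 0.02, -0.4, 0], [-1, 0, 0.02, -0.9, 0], [-1, 0, 0.02, -0.9, 0], [-1, 0, 0.02, -0.9, 0]])

```text
clock: 24.8
ee_pos: [0.5573, 0.4209, 0.1949]
ee_rot: [0.0, 0.793, 0.609, 0.001]
ft_force: [0.2, 0.1, 0.8]
opening: 0.0857
gripper_force: 0.0
```

send_rows(increments=[[-1, 0, 0, -0.25, 0], [-1, 0, 0, -0.54, 0], [-1, 0, 0, -0.54, 0], [-1, 0, 0, -0.54, 0]])

```text
clock: 25.3
ee_pos: [0.5578, 0.4216, 0.142]
ee_rot: [0.0, 0.793, 0.609, 0.002]
ft_force: [0.7, -0.2, -0.1]
opening: 0.0853
gripper_force: 0.0
```

send_rows(increments=[[1, 0, 0, 0, 0], [1, 0, 0, 0, 0], [1, 0, 0, 0, 0], [1, 0, 0, 0, 0], [1, 0, 0, 0, 0]])

```text
clock: 25.92
ee_pos: [0.5577, 0.4213, 0.1412]
ee_rot: [0.0, 0.793, 0.609, 0.002]
ft_force: [0.5, -1.0, 5.7]
opening: 0.0542
gripper_force: 63.2
```

send_rows(increments=[[1, 0, 0, 0.1, 0], [1, 0, 0, 0.3, 0], [1, 0, 0, 0.5, 0], [1, 0, 0, 0.5, 0]])

```text
clock: 26.42
ee_pos: [0.5579, 0.4217, 0.1928]
ee_rot: [0.0, 0.793, 0.609, 0.003]
ft_force: [-0.3, 0.3, -2.0]
opening: 0.0547
gripper_force: 63.5
```

send_rows(increments=[[1, 0, 0, 0.3, 0], [1, 0, 0, 0.6, 0], [1, 0, 0, 0.9, 0], [1, 0, 0, 0.9, 0]])

```text
clock: 26.92
ee_pos: [0.5576, 0.4216, 0.2821]
ee_rot: [0.0, 0.793, 0.609, 0.003]
ft_force: [-0.4, 0.2, -2.3]
opening: 0.0544
gripper_force: 63.8
```

send_rows(increments=[[1, -0.04, -0.2, 0.3, -0.01], [1, -0.1, -0.5, 0.6, -0.02], [1, -0.18, -0.91, 0.8, -0.038], [1, -0.18, -0.91, 0.8, -0.038]])

```text
clock: 27.42
ee_pos: [0.5387, 0.3278, 0.3594]
ee_rot: [0.0, 0.812, 0.584, 0.0]
ft_force: [-0.2, 0.4, -2.8]
opening: 0.0544
gripper_force: 64.0
```

send_rows(increments=[[1, -0.06, -0.3, 0, -0.01], [1, -0.12, -0.6, 0, -0.02], [1, -0.18, -0.91, 0, -0.038]])

```text
clock: 27.8
ee_pos: [0.5197, 0.2385, 0.3561]
ee_rot: [-0.001, 0.828, 0.561, -0.002]
ft_force: [-0.1, -0.1, -1.6]
opening: 0.0545
gripper_force: 64.0
```

send_rows(increments=[[1, -0.06, -0.3, 0, -0.01], [1, -0.12, -0.6, 0, -0.02], [1, -0.18, -0.91, 0, -0.038]])

```text
clock: 28.18
ee_pos: [0.5018, 0.1474, 0.3564]
ee_rot: [-0.001, 0.844, 0.536, -0.001]
ft_force: [0.4, -1.0, -1.9]
opening: 0.0543
gripper_force: 64.0
```

send_rows(increments=[[1, -0.06, -0.3, 0, -0.01], [1, -0.12, -0.6, 0, -0.02], [1, -0.18, -0.91, 0, -0.038]])

```text
clock: 28.55
ee_pos: [0.4839, 0.0565, 0.3566]
ee_rot: [-0.001, 0.86, 0.51, -0.001]
ft_force: [0.1, -0.5, -1.9]
opening: 0.0543
gripper_force: 64.0
```

send_rows(increments=[[1, -0.06, -0.3, 0, -0.01], [1, -0.12, -0.6, 0, -0.02], [1, -0.18, -0.91, 0, -0.038]])

```text
clock: 28.92
ee_pos: [0.466, -0.0345, 0.3566]
ee_rot: [-0.001, 0.875, 0.484, -0.001]
ft_force: [0.4, -0.6, -2.0]
opening: 0.0543
gripper_force: 64.1
```

send_rows(increments=[[1, -0.06, -0.3, 0, -0.01], [1, -0.12, -0.6, 0, -0.02], [1, -0.18, -0.91, 0, -0.038]])

```text
clock: 29.3
ee_pos: [0.4481, -0.1255, 0.3567]
ee_rot: [-0.001, 0.889, 0.458, -0.001]
ft_force: [0.2, 0.6, -1.7]
opening: 0.0543
gripper_force: 64.1
```

send_rows(increments=[[1, -0.06, -0.3, 0, -0.01], [1, -0.12, -0.6, 0, -0.02], [1, -0.18, -0.91, 0, -0.038]])

```text
clock: 29.68
ee_pos: [0.4303, -0.2165, 0.3566]
ee_rot: [-0.001, 0.902, 0.431, -0.001]
ft_force: [1.2, -0.1, -2.4]
opening: 0.0542
gripper_force: 64.1
```

send_rows(increments=[[1, -0.06, -0.3, 0, -0.01], [1, -0.12, -0.6, 0, -0.02], [1, -0.18, -0.91, 0, -0.038]])

```text
clock: 30.05
ee_pos: [0.4124, -0.3075, 0.3565]
ee_rot: [-0.002, 0.915, 0.404, -0.0]
ft_force: [0.2, -0.4, -1.5]
opening: 0.0548
gripper_force: 64.1
```

send_rows(increments=[[1, -0.06, -0.4, 0, -0.01], [1, -0.12, -0.7, 0, -0.02], [1, -0.18, -0.91, 0, -0.038], [1, -0.18, -0.91, 0, -0.038], [1, -0.18, -0.91, 0, -0.038]])

```text
clock: 30.68
ee_pos: [0.3947, -0.3974, 0.3582]
ee_rot: [-0.001, 0.926, 0.377, 0.0]
ft_force: [-0.0, -0.3, -2.0]
opening: 0.0546
gripper_force: 64.1
```

send_rows(increments=[[1, 0.01, 0, -0.3, 0], [1, 0.01, 0, -0.6, 0], [1, 0.01, 0, -0.95, 0], [1, 0.01, 0, -0.95, 0]])

```text
clock: 31.18
ee_pos: [0.3948, -0.3956, 0.2608]
ee_rot: [-0.003, 0.926, 0.377, -0.001]
ft_force: [-0.1, 0.8, -2.3]
opening: 0.0548
gripper_force: 64.0
```

send_rows(increments=[[1, 0, 0, -0.3, 0], [1, 0, 0, -0.6, 0], [1, 0, 0, -0.95, 0], [1, 0, 0, -0.95, 0], [1, 0, 0, -0.95, 0]])

```text
clock: 31.8
ee_pos: [0.3965, -0.399, 0.1714]
ee_rot: [0.001, 0.926, 0.377, 0.0]
ft_force: [0.9, 0.2, -1.9]
opening: 0.0545
gripper_force: 64.2
```

send_rows(increments=[[1, 0, 0, -0.08, 0], [1, 0, 0, -0.14, 0], [1, 0, 0, -0.17, 0], [1, 0, 0, -0.17, 0], [1, 0, 0, -0.17, 0]])

```text
clock: 32.42
ee_pos: [0.3955, -0.3983, 0.152]
ee_rot: [0.0, 0.926, 0.377, 0.0]
ft_force: [0.1, -0.1, -2.7]
opening: 0.0543
gripper_force: 64.2
```

send_rows(increments=[[1, 0, 0, -0.02, 0], [1, 0, 0, -0.035, 0], [1, 0, 0, -0.045, 0], [1, 0, 0, -0.045, 0], [1, 0, 0, -0.045, 0]])

```text
clock: 33.05
ee_pos: [0.3955, -0.3982, 0.1474]
ee_rot: [0.0, 0.926, 0.377, 0.0]
ft_force: [0.2, 0.8, -1.5]
opening: 0.0543
gripper_force: 64.2
```

send_rows(increments=[[1, 0, 0, -0.015, 0], [1, 0, 0, -0.02, 0], [1, 0, 0, -0.02, 0]])

```text
clock: 33.42
ee_pos: [0.3957, -0.3985, 0.1471]
ee_rot: [0.0, 0.926, 0.377, -0.0]
ft_force: [-2.8, 3.0, 9.1]
opening: 0.0543
gripper_force: 65.5
```

send_rows(increments=[[-1, 0, 0, 0.01, 0], [-1, 0, 0, 0.01, 0], [-1, 0, 0, 0.01, 0], [-1, 0, 0, 0.2, 0], [-1, 0, 0, 0.6, 0]])

```text
clock: 34.05
ee_pos: [0.3948, -0.3973, 0.2051]
ee_rot: [-0.002, 0.926, 0.377, -0.0]
ft_force: [0.1, -0.4, 0.6]
opening: 0.0854
gripper_force: 0.0
```

send_rows(increments=[[-1, 0, 0, 0.5, 0], [-1, 0, 0, 0.9, 0], [-1, 0, 0, 0.9, 0]])

```text
clock: 34.42
ee_pos: [0.3968, -0.3999, 0.3016]
ee_rot: [0.005, 0.926, 0.377, 0.001]
ft_force: [-0.1, 0.0, 0.6]
opening: 0.0854
gripper_force: 0.0
```

send_rows(increments=[[-1, 0.07, 0.5, 0, 0.03], [-1, 0.155, 0.99, 0, 0.058], [-1, 0.155, 0.99, 0, 0.058]])

```text
clock: 34.8
ee_pos: [0.4111, -0.2964, 0.2951]
ee_rot: [-0.001, 0.907, 0.42, 0.0]
ft_force: [-0.3, 0.1, 0.0]
opening: 0.0854
gripper_force: 0.0
```

send_rows(increments=[[-1, 0.07, 0.5, 0, 0.03], [-1, 0.155, 0.99, 0, 0.058], [-1, 0.155, 0.99, 0, 0.058]])

```text
clock: 35.17
ee_pos: [0.4267, -0.1985, 0.2953]
ee_rot: [-0.0, 0.887, 0.461, 0.0]
ft_force: [-0.5, -0.8, 0.2]
opening: 0.0852
gripper_force: 0.0
```

send_rows(increments=[[-1, 0.07, 0.5, 0, 0.03], [-1, 0.155, 0.99, 0, 0.058], [-1, 0.155, 0.99, 0, 0.058]])

```text
clock: 35.55
ee_pos: [0.4424, -0.1002, 0.2954]
ee_rot: [0.0, 0.866, 0.501, 0.0]
ft_force: [0.8, -0.9, -0.4]
opening: 0.0857
gripper_force: 0.0
```

send_rows(increments=[[-1, 0.07, 0.5, 0, 0.03], [-1, 0.155, 0.99, 0, 0.058], [-1, 0.155, 0.99, 0, 0.058]])

```text
clock: 35.92
ee_pos: [0.4581, -0.0016, 0.2954]
ee_rot: [0.0, 0.842, 0.539, -0.0]
ft_force: [0.1, -1.0, 0.1]
opening: 0.0854
gripper_force: 0.0
```

send_rows(increments=[[-1, 0.07, 0.5, 0, 0.03], [-1, 0.155, 0.99, 0, 0.058], [-1, 0.155, 0.99, 0, 0.058]])

```text
clock: 36.3
ee_pos: [0.4738, 0.0969, 0.2954]
ee_rot: [0.0, 0.817, 0.577, -0.0]
ft_force: [0.1, -0.0, 0.3]
opening: 0.0855
gripper_force: 0.0
```

send_rows(increments=[[-1, 0.07, 0.5, 0, 0.03], [-1, 0.155, 0.99, 0, 0.058], [-1, 0.155, 0.99, 0, 0.058], [-1, 0.155, 0.99, 0, 0.058], [-1, 0.155, 0.99, 0, 0.058]])

```text
clock: 36.92
ee_pos: [0.4888, 0.1938, 0.2953]
ee_rot: [0.0, 0.791, 0.612, -0.0]
ft_force: [-0.4, 0.3, 0.4]
opening: 0.0855
gripper_force: 0.0
```

Run:
```python
from plant import eyes
import cv2,numpy as np
a=eyes.get_image("scene")["img"][120:320,210:400,::-1];b=eyes.get_image("top")["img"][165:270,270:400,::-1]
cv2.imwrite("pics/p6.png",np.hstack([cv2.resize(a,(380,400)),cv2.resize(b,(420,400))]))
```

```text
(no output)
```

View pics/p6.png

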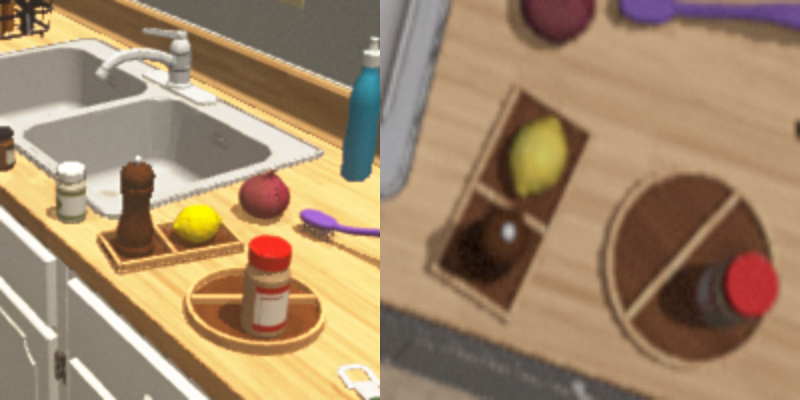

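The tall jar stands upright in the round tray's larger compartment (scene crop 268,290), and everything else is unchanged. The small jar is next.

send_rows(increments=[[-1, 0, 0.01, -0.5, 0], [-1, 0, 0.01, -0.95, 0], [-1, 0, 0.01, -0.95, 0]])

```text
clock: 37.4
ee_pos: [0.4859, 0.1955, 0.1968]
ee_rot: [-0.002, 0.79, 0.613, -0.004]
ft_force: [0.5, 0.1, 0.6]
opening: 0.0854
gripper_force: 0.0
```

send_rows(increments=[[-1, 0, 0, -0.4, 0], [-1, 0, 0, -0.8, 0], [-1, 0, 0, -1, 0], [-1, 0, 0, -1, 0], [-1, 0, 0, -1, 0]])

```text
clock: 38.02
ee_pos: [0.4902, 0.1971, 0.1028]
ee_rot: [0.001, 0.79, 0.613, 0.002]
ft_force: [-0.3, -0.3, 0.3]
opening: 0.0853
gripper_force: 0.0
```

send_rows(increments=[[1, 0, 0, 0, 0], [1, 0, 0, 0, 0], [1, 0, 0, 0, 0], [1, 0, 0, 0, 0], [1, 0, 0, 0, 0]])

```text
clock: 38.65
ee_pos: [0.4892, 0.197, 0.1015]
ee_rot: [0.0, 0.79, 0.613, 0.001]
ft_force: [-1.2, 0.2, 6.3]
opening: 0.0406
gripper_force: 60.5
```

send_rows(increments=[[1, 0, 0, 0.2, 0], [1, 0, 0, 0.5, 0], [1, 0, 0, 0.8, 0], [1, 0, 0, 0.8, 0]])

```text
clock: 39.15
ee_pos: [0.49, 0.1972, 0.1828]
ee_rot: [0.001, 0.79, 0.613, 0.002]
ft_force: [0.7, 1.0, -1.5]
opening: 0.0408
gripper_force: 60.7
```

send_rows(increments=[[1, 0, 0, 0.3, 0], [1, 0, 0, 0.6, 0], [1, 0, 0, 0.9, 0], [1, 0, 0, 0.9, 0]])

```text
clock: 39.65
ee_pos: [0.4893, 0.197, 0.2715]
ee_rot: [0.001, 0.79, 0.613, 0.001]
ft_force: [0.9, 0.0, -1.8]
opening: 0.0411
gripper_force: 60.8
```

send_rows(increments=[[1, -0.01, -0.2, 0.2, -0.01], [1, -0.03, -0.55, 0.4, -0.03], [1, -0.053, -0.89, 0.4, -0.057], [1, -0.053, -0.89, 0.4, -0.057]])

```text
clock: 40.15
ee_pos: [0.4825, 0.1061, 0.308]
ee_rot: [-0.001, 0.818, 0.576, -0.001]
ft_force: [-0.5, 0.3, -0.8]
opening: 0.0404
gripper_force: 60.8
```

send_rows(increments=[[1, -0.02, -0.3, 0, -0.02], [1, -0.04, -0.6, 0, -0.04], [1, -0.053, -0.89, 0, -0.057]])

```text
clock: 40.52
ee_pos: [0.4772, 0.0188, 0.3082]
ee_rot: [-0.001, 0.842, 0.54, -0.001]
ft_force: [-0.1, 0.1, -0.9]
opening: 0.0406
gripper_force: 60.8
```

send_rows(increments=[[1, -0.02, -0.3, 0, -0.02], [1, -0.04, -0.6, 0, -0.04], [1, -0.053, -0.89, 0, -0.057]])

```text
clock: 40.9
ee_pos: [0.4721, -0.0702, 0.3082]
ee_rot: [-0.001, 0.865, 0.502, -0.001]
ft_force: [-0.3, 0.3, -0.7]
opening: 0.0404
gripper_force: 60.8
```

send_rows(increments=[[1, -0.02, -0.3, 0, -0.02], [1, -0.04, -0.6, 0, -0.04], [1, -0.053, -0.89, 0, -0.057]])

```text
clock: 41.28
ee_pos: [0.4669, -0.1592, 0.3081]
ee_rot: [-0.001, 0.887, 0.462, -0.001]
ft_force: [0.1, -0.5, -0.8]
opening: 0.0402
gripper_force: 60.8
```

send_rows(increments=[[1, -0.02, -0.3, 0, -0.02], [1, -0.04, -0.6, 0, -0.04], [1, -0.053, -0.89, 0, -0.057]])

```text
clock: 41.65
ee_pos: [0.4618, -0.2481, 0.308]
ee_rot: [-0.002, 0.907, 0.422, -0.001]
ft_force: [-0.2, -0.2, -0.9]
opening: 0.0403
gripper_force: 60.8
```

send_rows(increments=[[1, -0.02, -0.4, 0, -0.02], [1, -0.04, -0.7, 0, -0.04], [1, -0.053, -0.89, 0, -0.057], [1, -0.053, -0.89, 0, -0.057], [1, -0.053, -0.89, 0, -0.057]])

```text
clock: 42.28
ee_pos: [0.4569, -0.3361, 0.3097]
ee_rot: [-0.001, 0.924, 0.382, -0.0]
ft_force: [-0.5, -0.9, -0.9]
opening: 0.0404
gripper_force: 60.8
```

send_rows(increments=[[1, 0.01, 0, -0.3, 0], [1, 0.01, 0, -0.6, 0], [1, 0.01, 0, -0.95, 0], [1, 0.01, 0, -0.95, 0]])

```text
clock: 42.78
ee_pos: [0.4565, -0.3346, 0.2124]
ee_rot: [-0.003, 0.924, 0.382, -0.001]
ft_force: [-0.9, 0.4, -0.4]
opening: 0.0405
gripper_force: 60.8
```

send_rows(increments=[[1, 0, 0, -0.3, 0], [1, 0, 0, -0.6, 0], [1, 0, 0, -0.88, 0], [1, 0, 0, -0.88, 0], [1, 0, 0, -0.88, 0]])

```text
clock: 43.4
ee_pos: [0.4588, -0.3378, 0.1296]
ee_rot: [0.001, 0.924, 0.381, 0.001]
ft_force: [-0.8, -0.8, -1.6]
opening: 0.0405
gripper_force: 60.9
```

send_rows(increments=[[1, 0, 0, -0.06, 0], [1, 0, 0, -0.1, 0], [1, 0, 0, -0.14, 0], [1, 0, 0, -0.14, 0], [1, 0, 0, -0.14, 0]])

```text
clock: 44.02
ee_pos: [0.4577, -0.3372, 0.1134]
ee_rot: [-0.0, 0.925, 0.381, -0.0]
ft_force: [0.3, -0.3, -1.7]
opening: 0.0403
gripper_force: 60.9
```

send_rows(increments=[[1, 0, 0, -0.03, 0], [1, 0, 0, -0.05, 0], [1, 0, 0, -0.06, 0], [1, 0, 0, -0.06, 0], [1, 0, 0, -0.06, 0]])

```text
clock: 44.65
ee_pos: [0.4576, -0.3372, 0.1075]
ee_rot: [-0.0, 0.924, 0.381, -0.0]
ft_force: [-1.6, 0.9, 2.5]
opening: 0.0404
gripper_force: 61.3
```

Contact (force up by about 4 N). I'll release, rise and look.

send_rows(increments=[[-1, 0, 0, 0, 0], [-1, 0, 0, 0, 0], [-1, 0, 0, 0, 0], [-1, 0, 0, 0.2, 0], [-1, 0, 0, 0.6, 0]])

```text
clock: 45.28
ee_pos: [0.4569, -0.3364, 0.1674]
ee_rot: [-0.002, 0.925, 0.381, -0.001]
ft_force: [0.8, -0.2, 0.1]
opening: 0.0852
gripper_force: 0.0
```

send_rows(increments=[[-1, 0, 0, 0.5, 0], [-1, 0, 0, 1, 0], [-1, 0, 0, 1, 0]])

```text
clock: 45.65
ee_pos: [0.4598, -0.3391, 0.2749]
ee_rot: [0.006, 0.924, 0.381, 0.002]
ft_force: [-0.9, -0.1, -0.4]
opening: 0.0856
gripper_force: 0.0
```

send_rows(increments=[[-1, 0, 0.5, 0.3, 0], [-1, 0, 1, 0.3, 0], [-1, 0, 1, 0.3, 0]])

```text
clock: 46.02
ee_pos: [0.4576, -0.2344, 0.2978]
ee_rot: [-0.0, 0.924, 0.383, 0.0]
ft_force: [0.7, -0.5, -0.8]
opening: 0.0853
gripper_force: 0.0
```

send_rows(increments=[[-1, 0, 0.5, 0, 0], [-1, 0, 1, 0, 0], [-1, 0, 1, 0, 0]])

```text
clock: 46.4
ee_pos: [0.4574, -0.1352, 0.2972]
ee_rot: [-0.0, 0.924, 0.383, -0.0]
ft_force: [-0.8, -0.1, -0.5]
opening: 0.0853
gripper_force: 0.0
```

send_rows(increments=[[-1, 0, 0.5, 0, 0], [-1, 0, 1, 0, 0], [-1, 0, 1, 0, 0]])

```text
clock: 46.78
ee_pos: [0.4577, -0.036, 0.2973]
ee_rot: [-0.0, 0.924, 0.383, -0.0]
ft_force: [-0.5, 0.3, -0.6]
opening: 0.0856
gripper_force: 0.0
```

send_rows(increments=[[-1, 0, 0.5, 0, 0], [-1, 0, 1, 0, 0], [-1, 0, 1, 0, 0], [-1, 0, 1, 0, 0], [-1, 0, 1, 0, 0]])

```text
clock: 47.4
ee_pos: [0.458, 0.0611, 0.2973]
ee_rot: [0.0, 0.925, 0.38, -0.0]
ft_force: [0.4, 0.7, 0.2]
opening: 0.0854
gripper_force: 0.0
```

Run:
```python
from plant import eyes
import cv2,numpy as np
a=eyes.get_image("scene")["img"][120:320,210:400,::-1];b=eyes.get_image("top")["img"][165:270,270:400,::-1]
cv2.imwrite("pics/p7.png",np.hstack([cv2.resize(a,(380,400)),cv2.resize(b,(420,400))]))
```

```text
(no output)
```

View pics/p7.png

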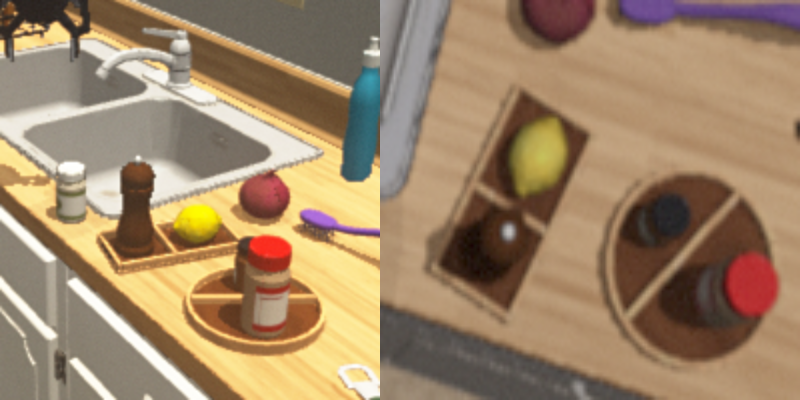

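The small jar stands in the smaller compartment (top crop 670,215) and the tall jar in the larger (750,285). The mill and lemon are in the long tray, and the middle jar and onion haven't moved. The arm is clear, so I'll hand in the job.

```bash
python3 -c "
from plant import close_job
print(close_job())"
```

```text
the job is handed in; nothing more can be done
None
```

I handed the job in at about 47 s: in the last pictures the mill and lemon were in the long tray and the tall and small jars in the round tray, each in the compartment asked, with the mill and jars upright and the trays, middle jar and onion unmoved; no verdict came back.

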